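Refit the access cover of a drive unit

TASK

Refit the loose access cover on the open drive unit: holding it at a steep tilt, hook its orange tongue under the yellow ledge, push it in against the spring bar there, then swing the other end down past the blue motor bracket and let go, so that the cover lies flat and fully home in its frame. Do not knock over or push away the vial, spool, flask and screwdriver.

Things in the scene. Friction and masses are not known exactly. Their poses are not given: they have to be found in the camera images.
- housing: Drive unit fixed to the bench: grey base 290 (x) x 160 (y) x 36 mm high; origin at the centre of its underside; x runs from the ledge end to the motor end. On it stands a metal seat frame. The frame, with ledge, spring bar and bracket, is slotted: as a whole it is shifted along x by an unmeasured amount, up to 12 mm either way. Find it by touch.
- seat_nominal (a point): Place of the seated cover's underside centre (mid-length) for zero frame shift, 60 mm above the bench. Housing axes. The cover lies on rails at |y| 36 to 48 mm, between side guides with inner faces at |y| = 48 mm, 6 mm higher than the seat. Let go, it is pushed by the spring bar into the bracket's recess and so is centred in the frame. The frame's open well is 24 mm deep.
- ledge_nominal (a point): Middle of the lower edge of the yellow ledge at the -x end, for zero frame shift: 62 mm from the seat centre, 67 mm above the bench; the ledge is 5 mm thick and 116 mm wide, with a pocket under it down to 36 mm above the bench. The tongue fits under it only with the cover tilted over about 23 degrees, tail up, as the gap to the bracket is shorter than the cover.
- bar_nominal (a point): Middle of the face of the brass spring bar under the ledge, for zero frame shift: 67 mm from the seat centre; 76 mm wide (y), 42 to 66 mm above the bench. Pushed to -x it yields by 10.5 mm (5 N at first, 9 N at the end), then stops hard. The tail passes the bracket only with the bar pushed in at least 6 mm.
- bracket_nominal (a point): Middle of the upper front edge of the blue motor bracket at the +x end, for zero frame shift: its face stands 67 mm from the seat centre, from 67 to 115 mm above the bench, 116 mm wide. Below the face, down to the seat, a recess 3 mm deep takes the cover's tail edge. A motor stands behind it.
- cover_grip (a point): Centre of the black grip rib on the loose cover; rib 14 (x) x 46 (y) x 40 mm high, gripped across its 14 mm. Cover: 5 mm plate, 0.25 kg, 140 mm long (x): orange tongue 70 wide and 24 long at -x, then 116 of aluminium, 90 wide. Rib centre: 25 mm over the plate's underside, 65 mm from the tongue's tip. x runs from tongue to tail, z up. Starts flat on a 4 mm grey mat.
- cover_tip (a point): Middle of the tongue's front edge, half-way through the plate's 5 mm thickness (axes as cover_grip).
- cover_tail (a point): Middle of the cover's tail edge, half-way through the plate's 5 mm thickness (axes as cover_grip).
- vial: Bystander: loose glass vial with blue cap, 26 mm across, 48 mm tall, between the drive unit and the mat; origin under its centre.
- spool: Bystander: loose brass spool, 34 mm across, 28 mm tall, between the drive unit and the mat; origin under its centre.
- flask: Bystander: loose amber bottle, 64 mm across, 150 mm tall; origin under its centre.
- driver: Bystander: loose blue screwdriver lying on the bench; origin under its middle.
Mind the look-alikes: they are no part of the job. What is shaped like the part that bears cover_grip but pink is not meant.

How it is judged:
By the outcome, as a careful person would: the job done as asked, in the order asked, and still so for the second after the job is handed in, with the robot touching nothing.
It also fails if it takes over 45 s, if anything falls off the work surface, if the arm or the gripper's body presses on something with over 40 N, if the wrist force passes 120 N, or if a joint passes its speed limit or range.

ROBOT

A 6-joint arm with a two-finger parallel gripper is mounted at the origin on the work surface. World frame = base frame: x ahead of the robot, y to its left, z up, the work surface at z = 0. Lengths are in mm, angles in rad, forces in N, time in s.
With the tool pointing down it reaches from about 350 to 975 mm from the base axis. Payload 7.1 kg.
Tool frame: the origin (TCP) lies at the very end of the fingers, on their centre line; the grasp point (between the pads) lies 19 mm behind it; x points along the fingers, y is the direction in which the jaws open and shut, and the axes are right-handed (so a half turn about x gives the same grasp; the last joint's range is limited). The gripper opens to 88 mm and grips with 3 to 60 N. Pads are 20 mm wide; open, the fingers measure 115 mm over their backs; the gripper's body (75 mm by 178 mm) begins 61 mm behind the grasp point.
Start: joints at [1.187, 0.423, 1.63, -0, 1.089, -0.019], TCP at [222.944, 583.867, 222.675] pointing down, gripper open.
Joint ranges: [-3, 3], [-0.9, 2.11], [0.09, 2.58], [-1.31, 4.45], [0.11, 2.69], [-2.54, 2.54]. Speed limits (rad/s): [2.39, 2.39, 3.01, 3.14, 3.14, 3.14].

INTERFACE

Orientations are given as a rotation vector (axis times angle).
In Python, from workcell import ctrl gives the robot as it stands. The module is installed in compiled form; this text tells all that it offers.
- The arm moves only by the tool carry_out, never from a script. Its argument "commands" is a list of rows, each a list of 6 numbers: the shift along the tool's x, y, z in m, then the turn, a rotation vector about the tool's x, y, z in degrees. In form: [[tx, ty, tz, rx, ry, rz], ...]. A call has 1 to 8 rows; each row shifts and turns the pose as measured when the row begins, along the tool's axes as they then stand; what a row does not reach is not made up. A row lasts 1/8 s, in which the tool goes at most 62.5 mm and 10.7 degrees, less where a joint would pass 70% of its speed; a pose out of reach is approached as far as the arm can. A call with a gripper value outside its range is refused whole. "grip" is the closure, from 0 (fully open) to 1 (shut), set as the call begins (left out, the last holds). The fingers move at their own pace and stop on an object; the grip force is fixed at half the most. Time passes only in rows, so rows that do not move let the fingers close. It gives the time, the measured TCP pose, the force and the opening at its end, in the units of the state.
- ctrl.get_obs(): the state, without advancing time (a new reading comes with each control period).
- ctrl.get_image(name): name is "scene" or "top" or "wrist"; returns a dict with "pixels" (480x640x3 uint8, blue, green, red), "intrinsics" (3x3 intrinsics, pixels), "rvec" (rotation vector, rad) and "tvec" (3), from world to camera coordinates, as OpenCV has them. Camera axes: x right, y down, z forward; pixel columns grow to the right and rows downward; lengths in mm; the calibration is good to about 2 mm. A picture is of the moment at which its call begins. There is no depth.
- ctrl.close_job(): hands the job in, once; it reports no verdict.
The state is a dict: "t": time; "qpos": joint angles; "qvel": joint speeds; "joint_torque": joint torques, N m; "ee_pos": TCP position; "orientation": TCP orientation; "ft_force": force on the tool from outside, world axes, zero at the start; "moment": the same for the moment, N m; "width": finger opening in mm.
Only numpy, scipy, OpenCV 4.12 (cv2) and the standard library are available. Lean on these libraries where they do the work, as an engineer would, in place of code of your own. Each camera call takes 0.05 s, during which the arm holds its last target. There are 200 camera calls.

## Working session

There is one attempt and no reset: what is moved stays moved. The work goes in short steps, Python scripts to look and compute and a tool call to move; the robot and the scene stay as the last step left them, time stands still between calls to the robot, and variables do not carry over. Pictures are saved under pics/ and viewed, about 8 in all and at most 12, crops included, and the job is handed in when it is done.

Besides the shell and the picture viewer there is one more tool, called as name([rows], argument=value, ...), one row to a line, values as JSON. carry_out: Moves the arm, as the interface text tells. Its arguments: {"type":"object","properties":{"commands":{"type":"array"},"grip":{"type":"number"}},"required":["commands"]}

```bash
mkdir -p pics; cat > h.py <<'E'
import numpy as np, cv2
from workcell import ctrl
from scipy.spatial.transform import Rotation as R
def snap(n,f=None):
    d=ctrl.get_image(n)
    if f: cv2.imwrite('pics/'+f,d['pixels']); np.savez('pics/'+f+'.npz',**d)
    return d
def load(f): return dict(np.load('pics/'+f+'.npz'))
def ray(d,u,v):
    Rm=R.from_rotvec(np.ravel(d['rvec'])).as_matrix(); t=np.ravel(d['tvec'])
    return -Rm.T@t, Rm.T@np.linalg.inv(d['intrinsics'])@np.array([u,v,1.])
def onz(d,u,v,z):
    c,r=ray(d,u,v); return c+r*(z-c[2])/r[2]
def proj(d,p):
    return cv2.projectPoints(np.array(p,float).reshape(-1,3),np.ravel(d['rvec']),np.ravel(d['tvec']),d['intrinsics'],None)[0][:,0]
E
python3 - <<'E'
from h import *
o=ctrl.get_obs(); print({k:np.round(v,3) for k,v in o.items()})
for n in('scene','top'):
    d=snap(n,n+'0.png'); print(n,ray(d,320,240))
E
```

```text
{'t': np.float64(0.0), 'qpos': array([ 1.187,  0.424,  1.631, -0.   ,  1.089, -0.019]), 'qvel': array([ 0.002, -0.001, -0.001,  0.001,  0.002, -0.002]), 'joint_torque': array([-1.0000e-03, -5.4460e+01, -2.7366e+01,  6.4000e-02,  2.3000e-02,
       -0.0000e+00]), 'ee_pos': array([222.755, 583.368, 221.93 ]), 'orientation': array([ 0.285,  1.552, -0.287]), 'ft_force': array([ 0.245, -0.114,  0.483]), 'moment': array([0.024, 0.026, 0.004]), 'width': np.float64(87.642)}
scene (array([1233.68025505, -645.86086974,  726.11902045]), array([-0.64966889,  0.54212261, -0.53303706]))
top (array([ 254.82650243,  -30.59665231, 1669.01403916]), array([ 1.24148976e-01, -9.24974107e-04, -9.92658807e-01]))
```

View pics/top0.png

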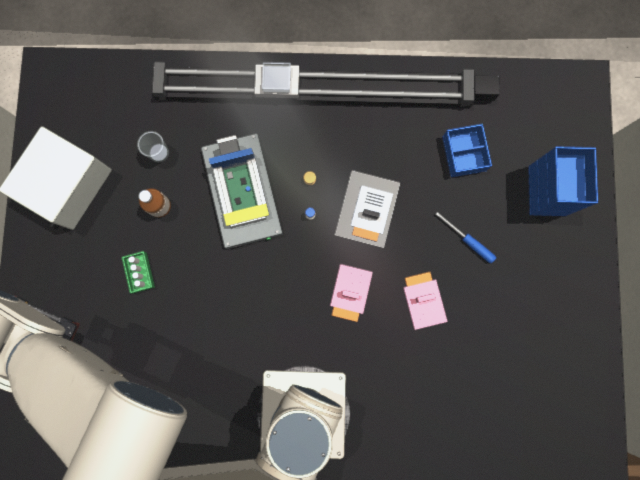

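View pics/scene0.png

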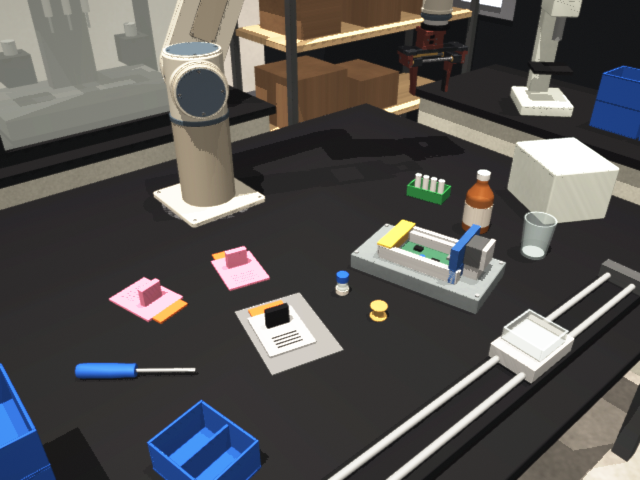

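The top view shows the real cover: aluminium with a black rib at (370,214) on the grey mat. Pink look-alikes are at (350,293) and (425,300). The housing is at (241,190), with the yellow ledge at (245,215), the blue bracket at (232,157), the vial at (310,213) and the spool at (310,178). I'll measure these and crop the cover to confirm.

```bash
python3 - <<'E'
from h import *
d=load('top0.png'); im=d['pixels']; print(d['intrinsics'][0,0])
hsv=cv2.cvtColor(im,cv2.COLOR_BGR2HSV)
def comp(mask,box):
    m=np.zeros(mask.shape,np.uint8); x0,y0,x1,y1=box; m[y0:y1,x0:x1]=mask[y0:y1,x0:x1]*255
    n,l,s,c=cv2.connectedComponentsWithStats(m); k=1+np.argmax(s[1:,4]); return (l==k).astype(np.uint8),c[k]
def rect(m,z,name):
    c=max(cv2.findContours(m,0,2)[0],key=cv2.contourArea)
    r=cv2.boxPoints(cv2.minAreaRect(c)); P=np.array([onz(d,u,v,z) for u,v in r])
    e=[np.linalg.norm(P[i]-P[(i+1)%4]) for i in range(2)]
    L=P[1]-P[0] if e[0]>e[1] else P[2]-P[1]
    print(name,'centre',P.mean(0).round(1),'size',np.round(e,1),'ang long',np.degrees(np.arctan2(L[1],L[0])).round(1),'px',r.mean(0).round(1))
H,S,V=[hsv[...,i].astype(int) for i in range(3)]
al=comp((V>185)&(S<40),(335,170,402,250))[0]; rect(al,9,'alu(no tongue?)')
org=comp((H>5)&(H<20)&(S>120),(335,215,402,250))[0]; rect(org,9,'tongue')
rb=comp((V<70),(352,200,390,228))[0]; rect(rb,49,'rib')
yl=comp((H>22)&(H<35)&(S>120)&(V>120),(200,195,285,235))[0]; rect(yl,72,'ledge')
bl=comp((H>100)&(H<125)&(S>120),(200,140,270,170))[0]; rect(bl,115,'bracket')
m=((V>70)&(V<190)&(S<40)).astype(np.uint8); mm=np.zeros_like(m); mm[130:252,198:288]=((V>60))[130:252,198:288]
mm=comp(cv2.morphologyEx(mm,cv2.MORPH_CLOSE,np.ones((5,5)))>0,(0,0,640,480))[0]; rect(mm,36,'base')
for n,b,z,q in(('vial',(300,203,320,222),48,(H>100)&(H<125)&(S>120)),('spool',(298,168,320,188),28,(H>15)&(H<35)&(S>90)),):
    k,c=comp(q,b); print(n,onz(d,*c,z).round(1),c.round(1))
for n,u,v,z in(('flask',152,201,120),('cup',152,145,50),('motor',228,147,90)): print(n,onz(d,u,v,z).round(0))
s=load('scene0.png')['pixels']
a=cv2.resize(im[125:255,195:405],None,fx=3.8,fy=3.8,interpolation=cv2.INTER_CUBIC)
cv2.imwrite('pics/crop1.png',a)
E
```

```text
609.3588783168879
alu(no tongue?) centre [ 550.9 -172.5    9. ] size [126.4  95.7] ang long -13.7 px [371.7 209.8]
tongue centre [ 483.3 -155.     9. ] size [20.5 67.1] ang long -103.9 px [364.9 233.7]
rib centre [ 527.4 -164.8   49. ] size [ 5.3 38.3] ang long -104.6 px [370.  215.6]
ledge centre [518.8 167.2  72. ] size [114.8  31.4] ang long -74.5 px [245.7 214. ]
bracket centre [658.6 207.1 115. ] size [113.2  29.6] ang long -74.0 px [231.1 158.4]
base centre [597.6 181.2  36. ] size [242.  326.7] ang long -178.0 px [243.5 188.5]
vial [533.1  -2.2  48. ] [309.7 211.9]
spool [633.1   1.7  28. ] [309.4 177.3]
flask [538. 406. 120.]
cup [707. 436.  50.]
motor [696. 221.  90.]
```

View pics/crop1.png

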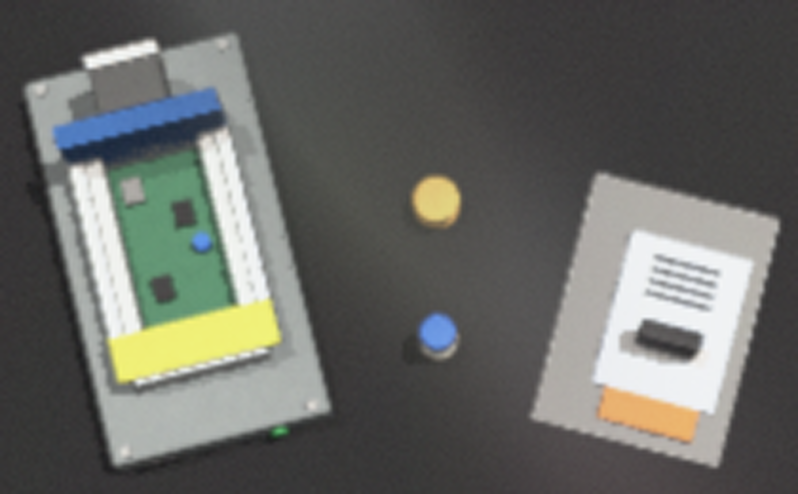

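The crop confirms the cover: black rib, grey mat, orange tongue toward the robot. I'll write a row planner, then move over the housing and the cover for near looks.

```bash
cat >> h.py <<'E'
def pose():
    o=ctrl.get_obs(); return np.array(o['ee_pos']),R.from_rotvec(o['orientation']),o
def tool(yaw,tilt=0,sgn=1):
    """tool axes for cover with x-axis at yaw (deg), tail raised by tilt; tool y = sgn*cover x"""
    C=R.from_euler('z',yaw,degrees=True)*R.from_euler('y',-tilt,degrees=True)
    M=C.as_matrix(); x=-M[:,2]; y=sgn*M[:,0]; return R.from_matrix(np.c_[x,y,np.cross(x,y)])
def plan(p1,r1,n,p0=None,r0=None):
    if p0 is None: p0,r0,_=pose()
    dv=(r0.inv()*r1).as_rotvec(); p=p0; r=r0
    for k in range(1,n+1):
        pn=p0+(np.array(p1)-p0)*k/n; rn=r0*R.from_rotvec(dv*k/n)
        t=r.inv().apply(pn-p)/1000; w=(r.inv()*rn).as_rotvec(degrees=True)
        print(list(map(float,np.r_[t.round(4),w.round(2)])),end=',\n'); p,r=pn,rn
    print('per row mm',np.linalg.norm(p1-p0)/n,'deg',np.degrees(np.linalg.norm(dv))/n)
E
python3 - <<'E'
from h import *
p,r,o=pose(); print(r.as_matrix().round(3))
d=snap('wrist'); c,f=ray(d,320,240); Rm=R.from_rotvec(np.ravel(d['rvec'])).as_matrix()
print('cam in tool',r.inv().apply(c-p).round(1),'axes in tool',(r.inv().as_matrix()@Rm.T).round(2),d['intrinsics'][0,0])
for s in(1,-1): print(s,np.degrees((r.inv()*tool(15.5,0,s)).magnitude()),np.degrees((r.inv()*tool(-14,0,s)).magnitude()))
t=load('top0.png')
for u,v in((25,88),(240,36),(330,410),(113,465)): print(onz(t,195+u/3.8,125+v/3.8,36).round(1))
E
```

```text
[[-0.001  0.357  0.934]
 [-0.001  0.934 -0.357]
 [-1.    -0.001 -0.   ]]
cam in tool [-1.621e+02  1.000e-01 -7.080e+01] axes in tool [[-0.   -0.26  0.97]
 [ 1.    0.    0.  ]
 [-0.    0.97  0.26]] 357.0376963289547
1 53.596382813330095 83.09636080772816
-1 126.40368140982174 96.90369126017114
[705.9 302.3  36. ]
[749.1 147.3  36. ]
[475.5  71.6  36. ]
[431.9 224.3  36. ]
```

```bash
python3 - <<'E'
from h import *
plan(np.array([590,115,245.]),tool(15.5),14)
E
```

```text
[-0.0016, -0.0219, 0.0364, 3.83, 0.0, 0.0],
[-0.0016, -0.0194, 0.0378, 3.83, 0.0, 0.0],
[-0.0016, -0.0169, 0.039, 3.83, 0.0, 0.0],
[-0.0016, -0.0142, 0.0401, 3.83, 0.0, 0.0],
[-0.0016, -0.0115, 0.0409, 3.83, 0.0, 0.0],
[-0.0016, -0.0087, 0.0416, 3.83, 0.0, 0.0],
[-0.0016, -0.0059, 0.0421, 3.83, 0.0, 0.0],
[-0.0016, -0.0031, 0.0424, 3.83, 0.0, 0.0],
[-0.0016, -0.0003, 0.0425, 3.83, 0.0, 0.0],
[-0.0016, 0.0026, 0.0424, 3.83, 0.0, 0.0],
[-0.0016, 0.0054, 0.0422, 3.83, 0.0, 0.0],
[-0.0016, 0.0082, 0.0417, 3.83, 0.0, 0.0],
[-0.0016, 0.011, 0.0411, 3.83, 0.0, 0.0],
[-0.0016, 0.0137, 0.0403, 3.83, 0.0, 0.0],
per row mm 42.54940083239991 deg 3.82841429378299
```

carry_out([
  [-0.002, -0.022, 0.036, 3.8, 0, 0],
  [-0.002, -0.019, 0.038, 3.8, 0, 0],
  [-0.002, -0.017, 0.039, 3.8, 0, 0],
  [-0.002, -0.014, 0.04, 3.8, 0, 0],
  [-0.002, -0.0115, 0.041, 3.8, 0, 0],
  [-0.002, -0.009, 0.042, 3.8, 0, 0],
  [-0.002, -0.006, 0.042, 3.8, 0, 0],
  [-0.002, -0.003, 0.042, 3.8, 0, 0],
], grip=0)

```text
t: 1.15
ee_pos: [434.8, 308.7, 236.8]
orientation: [0.705, 1.453, -0.711]
ft_force: [-0.3, -0.5, -0.5]
width: 87.7
```

carry_out([
  [-0.002, 0, 0.042, 3.8, 0, 0],
  [-0.002, 0.003, 0.042, 3.8, 0, 0],
  [-0.002, 0.005, 0.042, 3.8, 0, 0],
  [-0.002, 0.008, 0.042, 3.8, 0, 0],
  [-0.002, 0.011, 0.041, 3.8, 0, 0],
  [-0.002, 0.014, 0.04, 3.8, 0, 0],
  [0, 0, 0, 0, 0, 0],
  [0, 0, 0, 0, 0, 0],
])

```text
t: 2.15
ee_pos: [593.9, 97.6, 247.8]
orientation: [1.02, 1.318, -1.029]
ft_force: [0.7, 0.2, 1.3]
width: 87.3
```

```bash
python3 - <<'E'
from h import *
p,r,o=pose(); print(o['t'],p,r.as_matrix().round(3)[:,1],o['qpos'].round(2),o['ft_force'])
snap('wrist','w1.png')
plan(np.array([525,-235,230.]),tool(-14),9)
E
```

```text
2.15 [593.9164079   97.58453325 247.80430909] [ 0.969  0.246 -0.005] [ 0.14  0.36  1.66 -0.    1.12 -0.1 ] [0.69507348 0.24218433 1.25931294]
[0.0021, -0.0165, 0.0339, 3.14, 0.02, 0.03],
[0.0021, -0.0146, 0.0348, 3.14, 0.02, 0.03],
[0.0021, -0.0127, 0.0355, 3.14, 0.02, 0.03],
[0.0021, -0.0108, 0.0362, 3.14, 0.02, 0.03],
[0.0021, -0.0088, 0.0367, 3.14, 0.02, 0.03],
[0.0021, -0.0067, 0.0372, 3.14, 0.02, 0.03],
[0.002, -0.0047, 0.0375, 3.14, 0.02, 0.03],
[0.002, -0.0026, 0.0377, 3.14, 0.02, 0.03],
[0.002, -0.0006, 0.0378, 3.14, 0.02, 0.03],
per row mm 37.81050434304626 deg 3.141565349527944
```

View pics/w1.png

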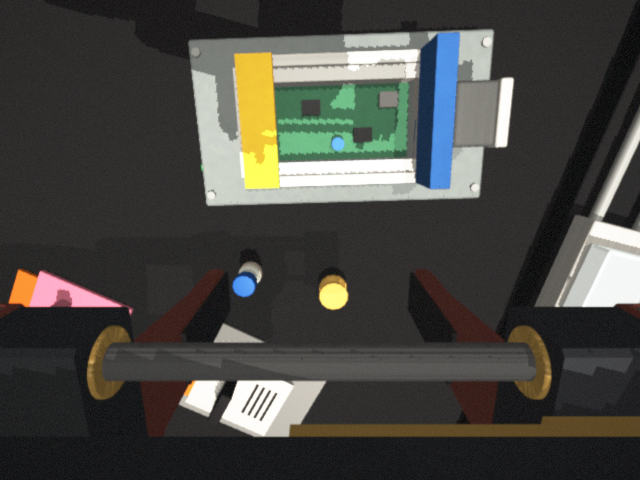

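The wrist view shows the housing clearly: base corners near (190,42), (493,30), (480,197) and (208,205), the ledge's inner edge at u≈275, and the bracket at u≈420–455. I'll measure these and move on to the cover.

carry_out([
  [0.002, -0.016, 0.034, 3.1, 0, 0],
  [0.002, -0.015, 0.035, 3.1, 0, 0],
  [0.002, -0.013, 0.0355, 3.1, 0, 0],
  [0.002, -0.011, 0.036, 3.1, 0, 0],
  [0.002, -0.009, 0.037, 3.1, 0, 0],
  [0.002, -0.007, 0.037, 3.1, 0, 0],
  [0.002, -0.005, 0.0375, 3.1, 0, 0],
  [0.002, -0.003, 0.038, 3.1, 0, 0],
])

```text
t: 3.2
ee_pos: [528.1, -194.2, 232.7]
orientation: [1.333, 1.123, -1.342]
ft_force: [0.2, 0.6, -0.6]
width: 87.8
```

carry_out([
  [0.002, 0, 0.02, 3.1, 0, 0],
  [0, 0, 0, 0, 0, 0],
  [0, 0, 0, 0, 0, 0],
])

```text
t: 3.58
ee_pos: [524.1, -212.9, 230.5]
orientation: [1.374, 1.094, -1.382]
ft_force: [0.3, 0.8, -0.8]
width: 87.9
```

```bash
python3 - <<'E'
from h import *
d=load('w1.png'); im=d['pixels']; hsv=cv2.cvtColor(im,cv2.COLOR_BGR2HSV); H,S,V=[hsv[...,i].astype(int) for i in range(3)]
yaw=np.radians(15.5); ex=np.array([np.cos(yaw),np.sin(yaw),0]); ey=np.array([-ex[1],ex[0],0])
C=np.array([onz(d,u,v,36) for u,v in((190,42),(493,30),(480,197),(208,205))]); c=C.mean(0)
print('base corners',C.round(1).tolist(),c.round(1),[np.linalg.norm(C[i]-C[i-1]).round(1) for i in range(4)])
e=C[1]-C[0]; e2=C[2]-C[3]; print('yaw',np.degrees(np.arctan2(e[1],e[0])),np.degrees(np.arctan2(e2[1],e2[0])))
f=lambda P:((P-c)@ex,(P-c)@ey)
y=((H>15)&(H<35)&(S>150)&(V>120))
for v in range(60,185,20):
    us=np.where(y[v,200:300])[0]+200; a,b=us.min(),us.max()
    print('ledge row',v,a,b,np.round(f(onz(d,a,v,72)),1),np.round(f(onz(d,b+.5,v,72)),1))
b=((H>100)&(H<125)&(S>150))
for v in range(45,185,30):
    us=np.where(b[v,400:480])[0]+400
    print('br',v,us.min(),us.max(),V[v,us.min():us.max()+1].tolist(), 'faceL@67',np.round(f(onz(d,us.min(),v,67)),1))
p,r,o=pose(); print(o['t'],p,r.as_matrix().round(3)[:,1])
snap('wrist','w2.png')
E
```

```text
base corners [[434.6, 223.8, 36.0], [708.3, 303.4, 36.0], [753.0, 152.8, 36.0], [477.4, 73.7, 36.0]] [593.3 188.4  36. ] [np.float64(156.1), np.float64(285.0), np.float64(157.1), np.float64(286.8)]
yaw 16.20714019649519 16.01117701725085
ledge row 60 235 271 [-94.3  52.6] [-62.7  51.9]
ledge row 80 237 272 [-93.9  36.6] [-62.8  35.9]
ledge row 100 239 274 [-93.5  20.1] [-61.9  19.4]
ledge row 120 240 275 [-93.9   3.2] [-61.9   2.5]
ledge row 140 242 276 [-93.5 -14.2] [-61.9 -14.9]
ledge row 160 245 277 [-92.1 -32.1] [-61.9 -32.8]
ledge row 180 246 278 [-92.5 -50.5] [-61.9 -51.2]
br 45 426 458 [71, 70, 72, 67, 67, 66, 70, 71, 68, 73, 97, 181, 223, 228, 228, 227, 229, 228, 228, 228, 226, 228, 229, 229, 228, 228, 228, 228, 229, 227, 229, 227, 219] faceL@67 [71.3 61.7]
br 75 421 456 [71, 71, 68, 69, 69, 68, 72, 69, 69, 71, 71, 65, 72, 86, 158, 221, 230, 233, 230, 232, 231, 231, 231, 230, 229, 230, 228, 230, 230, 229, 229, 228, 228, 229, 228, 223] faceL@67 [68.3 37.8]
br 105 419 454 [71, 72, 71, 72, 69, 73, 74, 72, 69, 70, 74, 71, 78, 73, 100, 185, 224, 229, 230, 230, 229, 227, 229, 227, 229, 229, 230, 229, 230, 231, 228, 229, 228, 229, 229, 222] faceL@67 [67.8 12.8]
br 135 418 452 [72, 72, 72, 68, 73, 68, 69, 71, 72, 71, 71, 72, 73, 84, 159, 219, 229, 229, 231, 230, 230, 228, 228, 228, 230, 230, 229, 227, 227, 227, 229, 228, 228, 227, 221] faceL@67 [ 68.2 -13.3]
br 165 417 450 [71, 68, 70, 66, 66, 67, 70, 68, 70, 71, 70, 65, 73, 99, 184, 222, 227, 229, 227, 228, 227, 227, 227, 228, 227, 228, 228, 226, 225, 227, 225, 228, 226, 225] faceL@67 [ 68.6 -40.4]
3.575 [ 524.11381948 -212.91893973  230.50164061] [ 0.973 -0.229 -0.005]
```

View pics/w2.png

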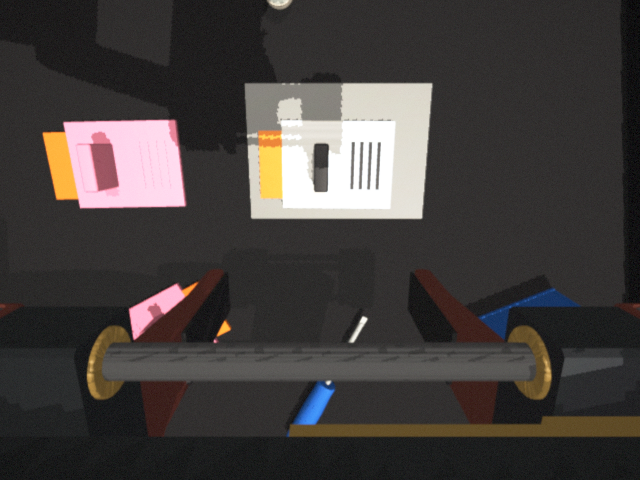

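The second wrist view shows the cover straight on: plate u 283–394, v 120–208, tongue front at u≈259, rib at (321,167).

```bash
python3 - <<'E'
from h import *
d=load('w2.png'); hsv=cv2.cvtColor(d['pixels'],cv2.COLOR_BGR2HSV); H,S,V=[hsv[...,i].astype(int) for i in range(3)]
org=np.zeros(V.shape,bool); org[115:215,250:300]=((H>5)&(H<25)&(S>150))[115:215,250:300]
wh=np.zeros(V.shape,bool); wh[100:215,275:420]=((V>225)&(S<40))[100:215,275:420]
for n,m in(('org',org),('wh',wh)):
    ys,xs=np.where(m); print(n,xs.min(),xs.max(),ys.min(),ys.max())
tl=[]
for v in range(140,195,6):
    u0=np.where(org[v])[0].min(); u1=np.where(wh[v])[0].max()+1; A,B=onz(d,u0,v,9),onz(d,u1,v,9); tl.append((A,B))
A=np.array([t[0] for t in tl]);B=np.array([t[1] for t in tl]); M=(A+B)/2
print('len',np.linalg.norm(A-B,axis=1).mean(),'tip edge ang',np.degrees(np.arctan2(*(A[0]-A[-1])[[1,0]]))-90,'tail',np.degrees(np.arctan2(*(B[0]-B[-1])[[1,0]]))-90, 'tip-tail dir',np.degrees(np.arctan2(*(B-A).mean(0)[[1,0]])))
# width
tops=[];
for u in range(300,390,10):
    vs=np.where(wh[:,u])[0]; tops.append((onz(d,u,vs.min(),9),onz(d,u,vs.max()+1,9)))
T=np.array(tops); w=np.linalg.norm(T[:,0]-T[:,1],axis=1); print('width',w.round(1)); D=T[-1]-T[0]; print('side ang',np.degrees(np.arctan2(D[:,1],D[:,0])))
yaw=np.radians(-14); ex=np.array([np.cos(yaw),np.sin(yaw),0]); ey=np.array([-ex[1],ex[0],0])
xm=np.median(A@ex); xt=np.median(B@ex); ym=np.median((T.mean(1))@ey)
print('rib from plate', ((xm+65)*ex+ym*ey).round(1), ((xt-75)*ex+ym*ey).round(1))
m=np.zeros(V.shape,np.uint8); m[135:200,308:335]=(V<70)[135:200,308:335]
c=max(cv2.findContours(m,0,2)[0],key=cv2.contourArea); r=cv2.minAreaRect(c); print('rib',r, onz(d,*r[0],49).round(1))
# ledge y centre
d=load('w1.png'); hsv=cv2.cvtColor(d['pixels'],cv2.COLOR_BGR2HSV); H,S,V=[hsv[...,i].astype(int) for i in range(3)]
y=((H>15)&(H<35)&(S>150)&(V>120)); b=((H>100)&(H<125)&(S>150)&(V>180))
for u in(252,262): vs=np.where(y[:230,u])[0]; a,e=onz(d,u,vs.min(),72),onz(d,u,vs.max()+1,72); print('ledge',u,vs.min(),vs.max(),np.linalg.norm(a-e),((a+e)/2).round(1))
c=max(cv2.findContours(b[:230].astype(np.uint8),0,2)[0],key=cv2.contourArea); r=cv2.boxPoints(cv2.minAreaRect(c)); P=np.array([onz(d,u,v,115) for u,v in r]); print('bracket top',P.round(1).tolist(),P.mean(0))
P=np.array([onz(d,u,v,115) for u,v in((436.5,45),(435,75),(433.5,105),(432,135),(430.5,165))]);print('br front top',P.round(1).tolist())
P=np.array([onz(d,u,v,72) for u,v in((271.5,60),(274.5,100),(276.5,140),(278.5,180))]);print('ledge edge',P.round(1).tolist())
E
```

```text
org 259 281 131 197
wh 281 419 120 214
len 163.3003114551307 tip edge ang -13.530306771078912 tail 1.2366225867677372 tip-tail dir -13.207067398972566
width [92.3 90.3 90.3 91.4 95.8 96.8 97.9 97.9 97.9]
side ang [-13.93581191 -17.51725345]
rib from plate [ 535.2 -171.8    0. ] [ 563.  -178.7    0. ]
rib ((321.0, 155.5), (23.0, 12.0), 90.0) [ 537.9 -156.9   49. ]
ledge 252 53 187 116.23394206063429 [513.1 166.   72. ]
ledge 262 53 186 115.23280116564253 [521.7 168.7  72. ]
bracket top [[672.7, 153.3, 115.0], [641.4, 263.3, 115.0], [656.7, 266.4, 115.0], [689.7, 156.7, 115.0]] [665.1446236  209.90156783 115.        ]
br front top [[643.5, 254.8, 115.0], [649.2, 235.0, 115.0], [655.2, 214.3, 115.0], [661.3, 192.8, 115.0], [667.8, 170.3, 115.0]]
ledge edge [[519.0, 221.7, 72.0], [528.5, 190.6, 72.0], [537.6, 157.5, 72.0], [547.3, 122.5, 72.0]]
```

```bash
python3 - <<'E'
from h import *
d=load('w2.png')
tip=onz(d,259,164,9);tail=onz(d,393.5,164.5,9);rib=onz(d,321,167.5,49)
print(tip,tail,np.linalg.norm(tip-tail),np.degrees(np.arctan2(*(tail-tip)[[1,0]])),'rib',rib,'from ends',tip+(tail-tip)*65/140)
for c in((283,120),(394.5,121),(392,208),(284,207)): print(onz(d,*c,9).round(1))
plan(np.array([533.5,-170.5,90.]),tool(-14),6)
E
```

```text
[ 471.89401419 -151.95720925    9.        ] [ 609.79450978 -184.86064939    9.        ] 141.77158762378662 -13.420013946304396 rib [ 535.42211549 -167.67506283   49.        ] from ends [ 535.91924429 -167.23380646    9.        ]
[ 507.8 -115.     9. ]
[ 618.5 -142.1    9. ]
[ 600.  -230.3    9. ]
[ 485.9 -202.4    9. ]
[0.0234, 0.0, -0.0073, 0.13, 0.02, 0.05],
[0.0234, -0.0, -0.0073, 0.13, 0.02, 0.05],
[0.0234, -0.0, -0.0073, 0.13, 0.02, 0.05],
[0.0234, -0.0001, -0.0072, 0.13, 0.02, 0.05],
[0.0234, -0.0001, -0.0072, 0.13, 0.02, 0.05],
[0.0234, -0.0002, -0.0072, 0.13, 0.02, 0.05],
per row mm 24.5107036918801 deg 0.13992993786193836
```

```bash
python3 - <<'E'
from h import *
plan(np.array([536,-168.,60.]),tool(-13.8),7)
E
```

```text
[0.0243, 0.0003, -0.0067, 0.08, 0.02, 0.04],
[0.0243, 0.0003, -0.0067, 0.08, 0.02, 0.04],
[0.0244, 0.0003, -0.0067, 0.08, 0.02, 0.04],
[0.0244, 0.0002, -0.0067, 0.08, 0.02, 0.04],
[0.0244, 0.0002, -0.0066, 0.08, 0.02, 0.04],
[0.0244, 0.0002, -0.0066, 0.08, 0.02, 0.04],
[0.0244, 0.0001, -0.0066, 0.08, 0.02, 0.04],
per row mm 25.245928758150292 deg 0.09432041265039993
```

carry_out([
  [0.024, 0, -0.007, 0.1, 0, 0],
  [0.024, 0, -0.007, 0.1, 0, 0],
  [0.024, 0, -0.007, 0.1, 0, 0],
  [0.024, 0, -0.007, 0.1, 0, 0],
  [0.024, 0, -0.007, 0.1, 0, 0],
  [0.024, 0, -0.007, 0.1, 0, 0],
  [0.024, 0, -0.006, 0.1, 0, 0],
  [0, 0, 0, 0, 0, 0],
])

```text
t: 4.62
ee_pos: [538.6, -155.9, 59.4]
orientation: [1.374, 1.093, -1.377]
ft_force: [0.4, 0.5, -0.2]
width: 87.8
```

```bash
python3 - <<'E'
from h import *
p,r,o=pose(); print(o['t'],p,o['ft_force'])
plan(np.array([536,-168.,15.]),tool(-13.8),3)
E
```

```text
4.625 [ 538.59556628 -155.86686883   59.43587181] [ 0.43216923  0.50189242 -0.15315207]
[0.0148, 0.0001, 0.0041, 0.24, 0.03, 0.03],
[0.0148, 0.0001, 0.0041, 0.24, 0.03, 0.03],
[0.0148, 0.0001, 0.0041, 0.24, 0.03, 0.03],
per row mm 15.378543997656188 deg 0.2425615895258103
```

carry_out([
  [0.005, 0, 0.006, 0.3, 0, 0],
  [0.01, 0, 0.006, 0.3, 0, 0],
  [0, 0, 0, 0, 0, 0],
])

```text
t: 5.0
ee_pos: [537.3, -168.4, 45.8]
orientation: [1.382, 1.084, -1.382]
ft_force: [-0.6, 0.3, -1.0]
width: 87.7
```

```bash
python3 - <<'E'
from h import *
p,r,o=pose(); print(o['t'],p,o['ft_force'])
plan(np.array([536,-168.,15.]),tool(-13.8),3)
E
```

```text
5.0 [ 537.29889116 -168.4120821    45.78773974] [-0.62984405  0.34167486 -0.99163223]
[0.0103, -0.0005, -0.0, 0.05, 0.03, -0.04],
[0.0103, -0.0005, -0.0, 0.05, 0.03, -0.04],
[0.0103, -0.0005, -0.0, 0.05, 0.03, -0.04],
per row mm 10.272627318690349 deg 0.07156357949433462
```

carry_out([
  [0.01, -0.0005, 0, 0, 0, 0],
  [0.01, -0.0005, 0, 0, 0, 0],
  [0.009, 0, 0, 0, 0, 0],
  [0, 0, 0, 0, 0, 0],
])

```text
t: 5.5
ee_pos: [536.4, -168.7, 15.1]
orientation: [1.382, 1.083, -1.382]
ft_force: [-0.5, 0.7, 1.0]
width: 87.8
```

carry_out([
  [0, 0, 0, 0, 0, 0],
  [0, 0, 0, 0, 0, 0],
  [0, 0, 0, 0, 0, 0],
  [0, 0, 0, 0, 0, 0],
  [0, 0, 0, 0, 0, 0],
  [0, 0, 0, 0, 0, 0],
], grip=1)

```text
t: 6.25
ee_pos: [537.0, -168.8, 15.8]
orientation: [1.383, 1.082, -1.381]
ft_force: [-0.7, 0.3, 0.2]
width: 31.1
```

carry_out([
  [0, 0, 0, 0, 0, 0],
  [0, 0, 0, 0, 0, 0],
  [0, 0, 0, 0, 0, 0],
  [0, 0, 0, 0, 0, 0],
])

```text
t: 6.75
ee_pos: [536.7, -168.7, 15.8]
orientation: [1.382, 1.083, -1.382]
ft_force: [-0.1, -0.1, 0.2]
width: 13.8
```

```bash
python3 - <<'E'
from h import *
p,r,o=pose(); print(o['t'],p,r.as_matrix().round(4)[:,:2],o['ft_force'],o['width'])
E
```

```text
6.75 [ 536.68425866 -168.70963549   15.84541388] [[ 0.0024  0.9716]
 [-0.0025 -0.2365]
 [-1.      0.0029]] [-0.05059325 -0.11994281  0.24730104] 13.761475120721396
```

Gripped at 13.8 mm, with the TCP 11.8 mm above the cover's underside. I'll add a helper that turns a cover state (tip u, tip height, tilt) into a TCP pose and plan the carry to a hover.

```bash
cat >> h.py <<'E'
YAW=15.9; SEAT=np.array([593.0,189.1]); G=11.8
EX=np.array([np.cos(np.radians(YAW)),np.sin(np.radians(YAW))]); EY=np.array([-EX[1],EX[0]])
def target(ub,Th,th,lat=0):
    """ub: tip upper corner along frame x from seat centre; Th: tip underside height; th tilt deg"""
    s,c=np.sin(np.radians(th)),np.cos(np.radians(th))
    u=ub+5*s+65*c-G*s; h=Th+65*s+G*c
    xy=SEAT+u*EX+lat*EY; return np.r_[xy,h],tool(YAW,th)
def state():
    p,r,o=pose(); y=r.as_matrix()[:,1]; th=np.degrees(np.arcsin(y[2])); s,c=np.sin(np.radians(th)),np.cos(np.radians(th))
    q=p[:2]-SEAT; u=q@EX; f=o['ft_force']
    print('t %.2f ub %.1f Th %.1f tilt %.2f yaw %.2f lat %.1f | F along %.1f lat %.1f z %.1f | w %.1f q'%(o['t'],u-5*s-65*c+G*s,p[2]-65*s-G*c,th,np.degrees(np.arctan2(y[1],y[0])),q@EY,f[:2]@EX,f[:2]@EY,f[2],o['width']),o['qpos'].round(2))
E
python3 - <<'E'
from h import *
state()
p,r,_=pose(); m=p+np.array([0,0,130])
plan(m,r,4)
P,Rr=target(-48,100,32); print(P)
plan(P,Rr,14,m,r)
E
```

```text
t 6.75 ub -217.2 Th 3.9 tilt 0.16 yaw -13.68 lat -328.7 | F along -0.1 lat -0.1 z 0.2 | w 13.8 q [-0.32  0.64  1.87 -0.    0.63 -0.08]
[-0.0325, 0.0001, 0.0001, 0.0, 0.0, -0.0],
[-0.0325, 0.0001, 0.0001, 0.0, 0.0, 0.0],
[-0.0325, 0.0001, 0.0001, 0.0, 0.0, 0.0],
[-0.0325, 0.0001, 0.0001, 0.0, 0.0, 0.0],
per row mm 32.5 deg 0.0
[596.38501709 190.06424748 144.45171971]
[0.0, -0.0019, -0.0259, -2.05, 0.6, 2.22],
[0.0003, -0.001, -0.026, -2.05, 0.6, 2.22],
[0.0005, -0.0001, -0.026, -2.05, 0.6, 2.22],
[0.0008, 0.0008, -0.026, -2.05, 0.6, 2.22],
[0.0011, 0.0017, -0.0259, -2.05, 0.6, 2.22],
[0.0015, 0.0026, -0.0258, -2.05, 0.6, 2.22],
[0.0019, 0.0035, -0.0257, -2.05, 0.6, 2.22],
[0.0023, 0.0043, -0.0255, -2.05, 0.6, 2.22],
[0.0027, 0.0051, -0.0253, -2.05, 0.6, 2.22],
[0.0032, 0.0059, -0.0251, -2.05, 0.6, 2.22],
[0.0037, 0.0067, -0.0248, -2.05, 0.6, 2.22],
[0.0042, 0.0074, -0.0245, -2.05, 0.6, 2.22],
[0.0048, 0.0081, -0.0242, -2.05, 0.6, 2.22],
[0.0054, 0.0088, -0.0239, -2.05, 0.6, 2.22],
per row mm 25.979271764982904 deg 3.0868445835351714
```

carry_out([
  [-0.015, 0, 0, 0, 0, 0],
  [-0.032, 0, 0, 0, 0, 0],
  [-0.032, 0, 0, 0, 0, 0],
  [-0.032, 0, 0, 0, 0, 0],
  [-0.02, 0, 0, 0, 0, 0],
  [0, 0, 0, 0, 0, 0],
])

```text
t: 7.5
ee_pos: [535.4, -168.0, 153.3]
orientation: [1.382, 1.084, -1.382]
ft_force: [1.2, 0.1, -2.1]
width: 13.7
```

carry_out([
  [0, -0.002, -0.026, -2.0, 0.6, 2.2],
  [0, -0.001, -0.026, -2.0, 0.6, 2.2],
  [0, 0, -0.026, -2.0, 0.6, 2.2],
  [0.001, 0.001, -0.026, -2.0, 0.6, 2.2],
  [0.001, 0.002, -0.026, -2.0, 0.6, 2.2],
  [0.0015, 0.0025, -0.026, -2.0, 0.6, 2.2],
  [0.002, 0.0035, -0.026, -2.0, 0.6, 2.2],
  [0.002, 0.004, -0.0255, -2.0, 0.6, 2.2],
])

```text
t: 8.5
ee_pos: [564.8, 42.8, 147.2]
orientation: [1.339, 1.03, -0.919]
ft_force: [0.3, 0.3, -2.3]
width: 13.8
```

```bash
python3 - <<'E'
from h import *
state(); print(pose()[0])
plan(*target(-48,100,32),7)
E
```

```text
t 8.50 ub -126.9 Th 115.8 tilt 18.03 yaw 2.44 lat -132.9 | F along 0.4 lat 0.2 z -2.3 | w 13.8 q [ 0.03  0.34  2.03  0.1   0.46 -0.1 ]
[564.80518953  42.83988368 147.15474743]
[0.0029, 0.005, -0.0207, -1.79, 0.49, 1.95],
[0.0032, 0.0056, -0.0205, -1.79, 0.49, 1.95],
[0.0036, 0.0061, -0.0203, -1.79, 0.49, 1.95],
[0.004, 0.0066, -0.0201, -1.79, 0.49, 1.95],
[0.0044, 0.0071, -0.0198, -1.79, 0.49, 1.95],
[0.0048, 0.0075, -0.0196, -1.79, 0.49, 1.95],
[0.0052, 0.008, -0.0193, -1.79, 0.49, 1.95],
per row mm 21.513927698380922 deg 2.6891926315963697
```

carry_out([
  [0.003, 0.005, -0.0205, -1.8, 0.5, 1.95],
  [0.003, 0.0055, -0.0205, -1.8, 0.5, 1.95],
  [0.0035, 0.006, -0.0205, -1.8, 0.5, 1.95],
  [0.004, 0.0065, -0.02, -1.8, 0.5, 1.95],
  [0.0045, 0.007, -0.02, -1.8, 0.5, 1.95],
  [0.005, 0.0075, -0.018, -1.8, 0.5, 1.95],
  [0, 0, 0, 0, 0, 0],
  [0, 0, 0, 0, 0, 0],
])

```text
t: 9.5
ee_pos: [583.3, 171.5, 135.5]
orientation: [1.278, 0.987, -0.625]
ft_force: [0.0, 0.3, -2.5]
width: 13.7
```

```bash
python3 - <<'E'
from h import *
state(); print(pose()[0])
plan(*target(-48,100,32),2)
d=snap('scene'); c=d['pixels'][170:320,320:530]; w=snap('wrist','w3.png')
cv2.imwrite('pics/c3.png',np.hstack([cv2.resize(c,(500,357)),cv2.resize(w['pixels'][:,:],(300,357))[:, :]]))
E
```

```text
t 9.50 ub -67.5 Th 93.4 tilt 29.31 yaw 14.42 lat -14.3 | F along 0.1 lat 0.3 z -2.5 | w 13.7 q [ 0.26  0.39  2.08  0.02  0.16 -0.01]
[583.28256011 171.48051968 135.53394655]
[0.0004, 0.0097, -0.0074, -0.64, 0.09, 1.34],
[0.0007, 0.0098, -0.0073, -0.64, 0.09, 1.34],
per row mm 12.21224790738224 deg 1.4909595942897742
```

View pics/w3.png

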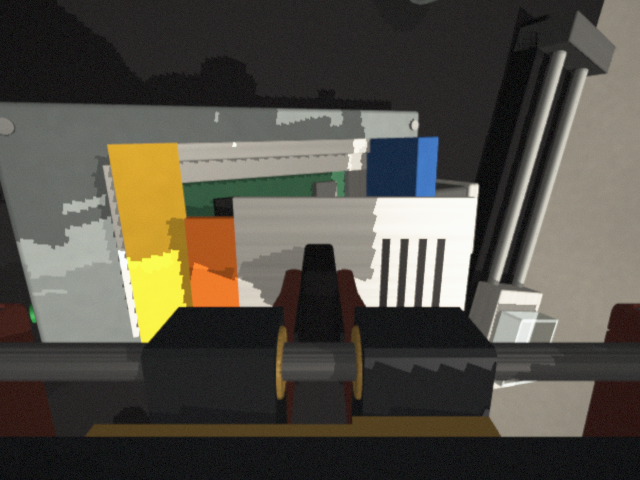

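The view shows the tilted cover over the frame, with the tongue at (212,260) right of the ledge. It is still about 14 mm off laterally. Joint 5 is close to its limit, so I'll fit a planar arm model to see which tilts are reachable.

```bash
cat > kin.py <<'E'
import numpy as np
from scipy.optimize import fsolve
D=[(.424,1.631,1.089,222.755,583.368,221.93),(.36,1.66,1.12,593.92,97.58,247.8),(.64,1.87,.63,536.7,-168.7,15.85),(.39,2.08,.16,583.28,171.48,135.53),(.34,2.03,.46,564.8,42.84,147.15)]
A=[];B=[]
for a,b,c,x,y,z in D:
    r=np.hypot(x,y); s=[a,a+b,a+b+c]
    A+=[[1,0,*np.sin(s)],[0,1,*np.cos(s)]]; B+=[r,z]
A=np.array(A);X,res,_,_=np.linalg.lstsq(A,np.array(B),rcond=None)
if __name__=='__main__': print(X.round(1),(A@X-B).round(1))
def q5(P,th):
    r=np.hypot(*P[:2]);z=P[2];t=np.pi-np.radians(th)
    f=lambda q:[X[0]+X[2]*np.sin(q[0])+X[3]*np.sin(q[0]+q[1])+X[4]*np.sin(t)-r,X[1]+X[2]*np.cos(q[0])+X[3]*np.cos(q[0]+q[1])+X[4]*np.cos(t)-z]
    q=fsolve(f,[.4,2.]); return t-q.sum()
E
python3 kin.py; python3 - <<'E'
from h import *; from kin import q5
for th in(24,25,26,27,28,30,32): print(th,[round(q5(target(ub,Th,th)[0],th),3) for ub,Th in((-48,90),(-58,61),(-67,59),(-67,52),(-76,52),(-76,55))])
for th,Th in((20,55),(15,56),(10,58),(0,61)): print(th,round(q5(target(-76,Th,th)[0],th),3))
E
```

```text
[ 26.9 272.  460.5 452.3 253.2] [ -8.4   6.   -4.9   5.5   6.8   7.2  -0.6 -12.5   7.1  -6.3]
24 [np.float64(0.33), np.float64(0.256), np.float64(0.242), np.float64(0.227), np.float64(0.217), np.float64(0.223)]
25 [np.float64(0.306), np.float64(0.232), np.float64(0.218), np.float64(0.202), np.float64(0.192), np.float64(0.199)]
26 [np.float64(0.282), np.float64(0.207), np.float64(0.193), np.float64(0.178), np.float64(0.168), np.float64(0.174)]
27 [np.float64(0.257), np.float64(0.183), np.float64(0.168), np.float64(0.153), np.float64(0.143), np.float64(0.15)]
28 [np.float64(0.233), np.float64(0.158), np.float64(0.143), np.float64(0.128), np.float64(0.118), np.float64(0.125)]
30 [np.float64(0.184), np.float64(0.107), np.float64(0.093), np.float64(0.077), np.float64(0.067), np.float64(0.074)]
32 [np.float64(0.134), np.float64(0.056), np.float64(0.042), np.float64(0.026), np.float64(0.016), np.float64(0.023)]
20 0.32
15 0.439
10 0.556
0 0.78
```

```bash
python3 - <<'E'
from h import *
plan(*target(-55,82,26),3)
E
```

```text
[0.0066, 0.0016, -0.0049, -0.44, 0.04, -1.12],
[0.0066, 0.0018, -0.0049, -0.44, 0.04, -1.12],
[0.0066, 0.002, -0.0049, -0.44, 0.04, -1.12],
per row mm 8.401519045429705 deg 1.2030876409904463
```

carry_out([
  [0.0065, 0.0015, -0.005, -0.45, 0, -1.1],
  [0.0065, 0.002, -0.005, -0.45, 0, -1.1],
  [0.0065, 0.002, -0.005, -0.45, 0, -1.1],
  [0, 0, 0, 0, 0, 0],
])

```text
t: 10.1
ee_pos: [595.1, 189.9, 120.8]
orientation: [1.231, 1.032, -0.659]
ft_force: [0.2, 0.0, -2.6]
width: 13.9
```

```bash
python3 - <<'E'
from h import *
state(); plan(*target(-56,80,26),1)
w=snap('wrist','w4.png')
E
```

```text
t 10.10 ub -53.3 Th 81.8 tilt 25.88 yaw 15.93 lat 0.2 | F along 0.2 lat -0.0 z -2.6 | w 13.9 q [ 0.3   0.44  2.01 -0.05  0.24  0.06]
[0.0003, -0.0032, 0.0002, 0.03, 0.18, 0.12],
per row mm 3.263061179219341 deg 0.2186341157750746
```

```bash
python3 - <<'E'
from h import *
d=load('w4.png'); im=d['pixels'].copy(); p,r,o=pose(); M=r.as_matrix(); cx,cy,cz=M[:,1],-M[:,2],-M[:,0]
cov=[p+X*cx+Y*cy+(5-G)*cz for X,Y in((-41,45),(75,45),(-65,35),(-41,35))]
fr=[np.r_[SEAT+u*EX+l*EY,z] for u,l,z in((-62,58,72),(-62,-58,72),(67,58,115),(67,58,67),(-62,48,66),(67,48,66))]
for pts,col in((cov,(0,0,255)),(fr,(255,0,255))):
    for q in proj(d,pts): cv2.drawMarker(im,tuple(int(round(v)) for v in q),col,cv2.MARKER_CROSS,9,1)
cv2.imwrite('pics/w4o.png',cv2.resize(im[100:340,60:500],None,fx=1.8,fy=1.8,interpolation=cv2.INTER_CUBIC))
E
```

```text
(no output)
```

View pics/w4o.png

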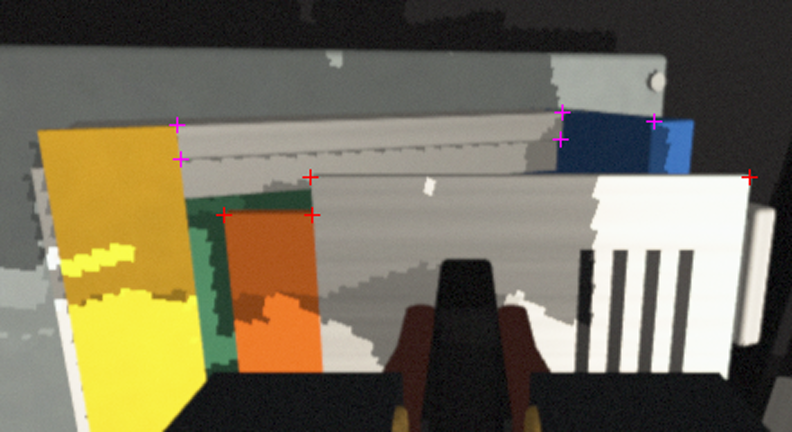

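The overlay agrees to about 1 px for both cover corners (red) and frame corners (magenta), so lateral alignment is within 1 mm. Now I descend and then slide under the ledge.

```bash
python3 - <<'E'
from h import *
state(); plan(*target(-56.5,59,26,-0.4),3)
plan(*target(-66,58,26,-0.4),3,*target(-56.5,59,26,-.4))
E
```

```text
t 10.15 ub -53.7 Th 81.8 tilt 25.87 yaw 15.92 lat 0.1 | F along 0.7 lat -0.4 z -2.5 | w 14.0 q [ 0.29  0.44  2.01 -0.05  0.24  0.06]
[0.0064, -0.0042, 0.0001, 0.01, 0.06, 0.04],
[0.0064, -0.0042, 0.0001, 0.01, 0.06, 0.04],
[0.0064, -0.0042, 0.0001, 0.01, 0.06, 0.04],
per row mm 7.62173896789579 deg 0.07501640602321248
[-0.0011, -0.003, 0.0, 0.0, 0.0, 0.0],
[-0.0011, -0.003, -0.0, 0.0, 0.0, 0.0],
[-0.0011, -0.003, 0.0, 0.0, 0.0, 0.0],
per row mm 3.1841621957571498 deg 0.0
```

carry_out([
  [0.0064, -0.0042, 0, 0, 0, 0],
  [0.0064, -0.0042, 0, 0, 0, 0],
  [0.0064, -0.0042, 0, 0, 0, 0],
  [0, 0, 0, 0, 0, 0],
  [0, 0, 0, 0, 0, 0],
])

```text
t: 10.78
ee_pos: [590.5, 188.2, 95.7]
orientation: [1.23, 1.033, -0.661]
ft_force: [0.6, -0.1, -2.1]
width: 13.6
```

```bash
python3 - <<'E'
from h import *
state(); plan(*target(-65,58.5,26,-0.4),3)
E
```

```text
t 10.78 ub -58.2 Th 56.8 tilt 25.77 yaw 15.90 lat -0.2 | F along 0.6 lat -0.2 z -2.1 | w 13.6 q [ 0.29  0.48  2.03 -0.06  0.18  0.07]
[-0.0016, -0.0018, 0.0001, 0.0, 0.06, 0.08],
[-0.0016, -0.0018, 0.0001, 0.0, 0.06, 0.08],
[-0.0016, -0.0018, 0.0001, 0.0, 0.06, 0.08],
per row mm 2.394757658679213 deg 0.09981660607187086
```

carry_out([
  [-0.0012, -0.0022, 0, 0, 0, 0.1],
  [-0.0012, -0.0022, 0, 0, 0, 0],
  [-0.0008, -0.0018, 0, 0, 0, 0],
  [0, 0, 0, 0, 0, 0],
])

```text
t: 11.28
ee_pos: [583.7, 186.2, 96.6]
orientation: [1.232, 1.031, -0.658]
ft_force: [-0.3, 0.3, -2.8]
width: 14.0
```

```bash
python3 - <<'E'
from h import *
state(); plan(*target(-69,56,26,-0.4),3)
E
```

```text
t 11.28 ub -65.2 Th 57.6 tilt 25.94 yaw 15.90 lat -0.3 | F along -0.2 lat 0.3 z -2.8 | w 14.0 q [ 0.29  0.47  2.04 -0.06  0.17  0.08]
[-0.0001, -0.0014, 0.0, -0.0, 0.06, 0.02],
[-0.0001, -0.0014, 0.0, -0.0, 0.06, 0.02],
[-0.0001, -0.0014, 0.0, -0.0, 0.06, 0.02],
per row mm 1.362243007550482 deg 0.06503359749290283
```

Not touching yet. I'll approach the bar in small steps, lowering slightly.

carry_out([
  [-0.0001, -0.0014, 0, 0, 0, 0],
  [-0.0001, -0.0014, 0, 0, 0, 0],
  [0, 0, 0, 0, 0, 0],
])

```text
t: 11.65
ee_pos: [582.0, 185.8, 96.2]
orientation: [1.233, 1.03, -0.657]
ft_force: [-0.5, -1.0, -3.1]
width: 14.5
```

carry_out([
  [0, -0.0014, 0, 0, 0, 0],
  [0, 0, 0, 0, 0, 0],
])

```text
t: 11.9
ee_pos: [581.8, 185.7, 96.2]
orientation: [1.234, 1.028, -0.655]
ft_force: [0.7, 0.0, -1.3]
width: 13.9
```

```bash
python3 - <<'E'
from h import *
state(); plan(*target(-71,54,26,-0.4),2)
E
```

```text
t 11.90 ub -67.0 Th 56.9 tilt 26.21 yaw 15.90 lat -0.2 | F along 0.7 lat -0.2 z -1.3 | w 13.9 q [ 0.29  0.47  2.05 -0.07  0.16  0.08]
[0.0005, -0.0024, 0.0001, 0.0, 0.09, -0.11],
[0.0005, -0.0024, 0.0001, 0.0, 0.09, -0.11],
per row mm 2.4890758666586263 deg 0.13790225312982873
```

carry_out([
  [0.0005, -0.0025, 0, 0, 0, 0],
  [0.0005, -0.0025, 0, 0, 0, 0],
])

```text
t: 12.15
ee_pos: [580.8, 185.5, 95.0]
orientation: [1.237, 1.024, -0.649]
ft_force: [5.5, 0.8, 0.3]
width: 13.7
```

```bash
python3 - <<'E'
from h import *
state(); plan(*target(-74,53,26,-0.4),2)
E
```

```text
t 12.15 ub -67.8 Th 55.3 tilt 26.61 yaw 15.91 lat -0.1 | F along 5.5 lat -0.7 z 0.3 | w 13.7 q [ 0.3   0.47  2.06 -0.07  0.15  0.09]
[-0.0, -0.0033, 0.0002, 0.01, 0.08, -0.31],
[-0.0, -0.0033, 0.0002, 0.01, 0.08, -0.31],
per row mm 3.2636195173303406 deg 0.31673485965418213
```

carry_out([
  [-0.0003, -0.005, 0, 0, 0, -0.6],
  [-0.0003, -0.005, 0, 0, 0, -0.6],
  [-0.0003, -0.005, 0, 0, 0, -0.6],
])

```text
t: 12.52
ee_pos: [573.8, 183.6, 93.2]
orientation: [1.23, 1.036, -0.662]
ft_force: [8.3, 1.3, 1.5]
width: 13.8
```

```bash
python3 - <<'E'
from h import *
state(); plan(*target(-76,53.5,24.5,-0.4),2)
E
```

```text
t 12.53 ub -75.7 Th 54.4 tilt 25.65 yaw 15.91 lat 0.0 | F along 8.3 lat -1.0 z 1.5 | w 13.8 q [ 0.3   0.47  2.06 -0.06  0.16  0.08]
[0.001, -0.0003, 0.0002, 0.01, 0.06, -0.58],
[0.001, -0.0003, 0.0002, 0.01, 0.06, -0.58],
per row mm 1.0188221095759373 deg 0.5799859714581814
```

```bash
cat >> h.py <<'E'
def way(*W,lat=-0.3):
    p,r,_=pose()
    for w in W:
        P,Q=target(*w,lat); plan(P,Q,1,p,r); p,r=P,Q
E
python3 - <<'E'
from h import *
way((-76.5,54.3,23),(-76.5,54.6,20),(-76.5,55.3,17),(-76.5,56.3,14))
E
```

```text
[0.0026, -0.0005, 0.0003, 0.01, 0.13, -2.65],
per row mm 2.705656681991847 deg 2.6558766156738685
[0.003, 0.0004, -0.0, -0.0, -0.0, -3.0],
per row mm 3.075712435724249 deg 3.0
[0.0027, 0.0005, 0.0, -0.0, -0.0, -3.0],
per row mm 2.7282160470831642 deg 3.0000000000000098
[0.0024, 0.0006, -0.0, -0.0, -0.0, -3.0],
per row mm 2.45729342962626 deg 2.999999999999997
```

carry_out([
  [0.0026, -0.0015, 0, 0, 0, -2.8],
  [0.003, -0.0012, 0, 0, 0, -3.2],
])

```text
t: 12.78
ee_pos: [576.2, 184.4, 88.1]
orientation: [1.184, 1.103, -0.739]
ft_force: [8.0, 1.3, -7.6]
width: 14.0
```

```bash
python3 - <<'E'
from h import *
state()
way((-76,55,18),(-76,55.7,15),(-76,56.7,12))
E
```

```text
t 12.78 ub -76.3 Th 54.9 tilt 19.90 yaw 15.91 lat 0.0 | F along 8.1 lat -1.0 z -7.6 | w 14.0 q [ 0.29  0.49  1.99 -0.02  0.31  0.04]
[0.0021, 0.0005, 0.0003, 0.01, 0.12, -1.9],
per row mm 2.2027425791344237 deg 1.9065167069692908
[0.0027, 0.0005, -0.0, -0.0, -0.0, -3.0],
per row mm 2.7221674756807634 deg 2.999999999999997
[0.0024, 0.0005, 0.0, 0.0, -0.0, -3.0],
per row mm 2.446860337906106 deg 3.0
```

carry_out([
  [0.0026, -0.001, 0, 0, 0, -2.6],
  [0.003, -0.001, 0, 0, 0, -3.0],
])

```text
t: 13.02
ee_pos: [579.3, 185.2, 82.8]
orientation: [1.138, 1.165, -0.811]
ft_force: [7.5, 2.1, -7.6]
width: 13.4
```

```bash
python3 - <<'E'
from h import *
state()
way((-76,56,12),(-76,57.2,9),(-76,58,6))
E
```

```text
t 13.03 ub -75.5 Th 55.1 tilt 14.54 yaw 15.90 lat 0.0 | F along 7.8 lat -0.1 z -7.6 | w 13.4 q [ 0.29  0.51  1.93 -0.01  0.45  0.03]
[0.0018, -0.0, 0.0003, -0.0, 0.11, -2.54],
per row mm 1.840316795875261 deg 2.541048538315103
[0.0022, 0.0005, 0.0, -0.0, -0.0, -3.0],
per row mm 2.253031033977248 deg 3.000000000000007
[0.0026, 0.0004, -0.0, -0.0, 0.0, -3.0],
per row mm 2.6175850540709438 deg 3.0000000000000107
```

carry_out([
  [0.0018, -0.0016, 0, 0, 0, -2.6],
  [0.0022, -0.0012, 0, 0, 0, -3.0],
])

```text
t: 13.28
ee_pos: [580.8, 185.6, 78.4]
orientation: [1.09, 1.225, -0.882]
ft_force: [7.5, 2.6, -8.0]
width: 13.8
```

```bash
python3 - <<'E'
from h import *
state()
way((-76,58,6),(-76,59.2,3),(-76,60,1),(-76,60.3,0))
E
```

```text
t 13.28 ub -75.8 Th 56.4 tilt 9.18 yaw 15.89 lat 0.0 | F along 7.9 lat 0.5 z -8.0 | w 13.8 q [ 0.29  0.54  1.86 -0.01  0.58  0.02]
[0.0019, 0.0004, 0.0003, -0.02, 0.11, -3.18],
per row mm 1.9898120846449587 deg 3.182317751308291
[0.0022, 0.0004, -0.0, 0.0, 0.0, -3.0],
per row mm 2.232417112491672 deg 2.9999999999999942
[0.0015, 0.0002, -0.0, -0.0, -0.0, -2.0],
per row mm 1.4871028058626572 deg 1.9999999999999944
[0.0008, 0.0001, 0.0, 0.0, 0.0, -1.0],
per row mm 0.8424784561324937 deg 1.000000000000003
```

carry_out([
  [0.0015, -0.001, 0, 0, 0, -3.2],
  [0.0018, -0.001, 0, 0, 0, -2.6],
])

```text
t: 13.52
ee_pos: [582.7, 186.2, 74.7]
orientation: [1.038, 1.286, -0.955]
ft_force: [7.5, 3.1, -7.9]
width: 13.5
```

```bash
python3 - <<'E'
from h import *
state()
way((-75.5,60,1.5),(-75.5,60.3,0))
E
```

```text
t 13.53 ub -75.1 Th 58.8 tilt 3.66 yaw 15.88 lat 0.1 | F along 8.1 lat 0.9 z -7.9 | w 13.5 q [ 0.29  0.58  1.79 -0.    0.71  0.02]
[0.0012, -0.0001, 0.0003, -0.02, 0.11, -2.16],
per row mm 1.2983516368829517 deg 2.1605561682632697
[0.0014, 0.0002, -0.0, -0.0, -0.0, -1.5],
per row mm 1.4117365184200161 deg 1.500000000000005
```

carry_out([
  [0.0012, -0.001, 0, 0, 0, -2.2],
  [0.0015, -0.001, 0, 0, 0, -1.6],
])

```text
t: 13.78
ee_pos: [584.4, 186.7, 71.8]
orientation: [1.003, 1.324, -1.001]
ft_force: [5.1, 1.7, 3.7]
width: 13.8
```

```bash
python3 - <<'E'
from h import *
state()
way((-73,60.2,0),(-70,60.2,0))
E
```

```text
t 13.78 ub -73.9 Th 59.8 tilt 0.17 yaw 15.88 lat 0.1 | F along 5.4 lat 0.2 z 3.7 | w 13.8 q [ 0.29  0.6   1.74 -0.    0.79  0.02]
[-0.0002, 0.0009, 0.0004, -0.02, 0.11, -0.17],
per row mm 0.9807323019136516 deg 0.2014479366434617
[0.0, 0.003, -0.0, 0.0, 0.0, 0.0],
per row mm 3.0000000000000013 deg 0.0
```

The cover is flat on the rails. I'll ease it +x into the recess, then look before letting go.

carry_out([
  [0, 0.001, 0, 0, 0, -0.2],
  [0, 0.0015, 0, 0, 0, 0],
  [0, 0.001, 0, 0, 0, 0],
  [0, 0, 0, 0, 0, 0],
])

```text
t: 14.28
ee_pos: [588.2, 187.8, 71.8]
orientation: [1.001, 1.326, -1.003]
ft_force: [3.7, 0.9, -0.6]
width: 14.0
```

```bash
python3 - <<'E'
from h import *
state(); snap('scene','s5.png')
im=load('s5.png')['pixels']; cv2.imwrite('pics/s5c.png',cv2.resize(im[190:310,340:520],None,fx=4,fy=4,interpolation=cv2.INTER_CUBIC))
E
```

```text
t 14.28 ub -70.0 Th 60.0 tilt 0.03 yaw 15.90 lat 0.1 | F along 3.8 lat -0.1 z -0.6 | w 14.0 q [ 0.29  0.61  1.73 -0.    0.8   0.02]
```

View pics/s5c.png

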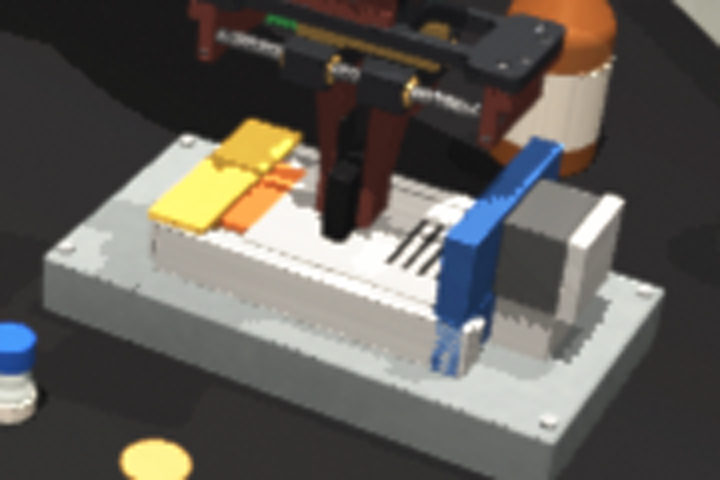

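The cover lies flat under the ledge with its tail at the bracket (ub −70, underside 60 mm, as it must be). I'll open partly, so the fingers don't hit the ledge, and withdraw upward.

carry_out([
  [0, 0, 0, 0, 0, 0],
  [0, 0, 0, 0, 0, 0],
  [0, 0, 0, 0, 0, 0],
  [0, 0, 0, 0, 0, 0],
], grip=0.6)

```text
t: 14.82
ee_pos: [586.1, 187.2, 70.7]
orientation: [0.999, 1.328, -1.006]
ft_force: [0.0, 0.7, 0.6]
width: 35.1
```

carry_out([
  [-0.01, 0, 0, 0, 0, 0],
  [-0.02, 0, 0, 0, 0, 0],
  [-0.03, 0, 0, 0, 0, 0],
  [-0.04, 0, 0, 0, 0, 0],
  [-0.04, 0, 0.01, 0, 0, 0],
  [-0.03, 0, 0.03, 0, 0, 0],
  [0, 0, 0.03, 0, 0, 0],
  [0, 0, 0, 0, 0, 0],
])

```text
t: 15.82
ee_pos: [607.5, 119.5, 257.9]
orientation: [1.003, 1.322, -0.998]
ft_force: [0.4, 0.1, -0.9]
width: 35.4
```

```bash
python3 - <<'E'
from h import *
p,_,o=pose(); print(o['t'],p,o['ft_force'],o['width'])
w=snap('wrist','w6.png'); im=w['pixels'].copy(); s=snap('scene','s6.png'); snap('top','t6.png')
# predicted seated cover corners: top face at z=65
pts=[np.r_[SEAT+u*EX+l*EY,65] for u,l in((-46,45),(-46,-45),(-62,35),(-62,-35),(67,45),(67,-45))]
for q in proj(w,pts): cv2.drawMarker(im,tuple(int(round(v)) for v in q),(255,0,255),cv2.MARKER_CROSS,7,1)
cv2.imwrite('pics/f6.png',np.hstack([cv2.resize(im,(480,360)),cv2.resize(s['pixels'][180:320,330:530],(320,360),interpolation=cv2.INTER_CUBIC)]))
E
```

```text
15.825 [607.54251706 119.51564301 257.87738897] [ 0.43373414  0.14942871 -0.93540408] 35.35441444844567
```

View pics/f6.png

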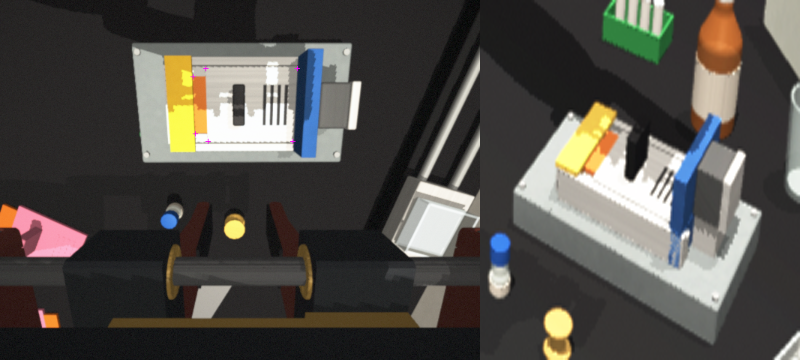

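The cover sits on the predicted corners, and the vial, spool and flask are standing. One numeric check of the rib position and the bystanders, then I hand in.

```bash
python3 - <<'E'
from h import *
w=load('w6.png'); V=w['pixels'].max(2); q=proj(w,[np.r_[SEAT-5*EX,100+5]])[0].astype(int); x,y=q
m=np.zeros(V.shape,np.uint8); m[y-45:y+45,x-22:x+22]=(V<60)[y-45:y+45,x-22:x+22]
c=max(cv2.findContours(m,0,2)[0],key=cv2.contourArea); r=cv2.minAreaRect(c); P=onz(w,*r[0],105)[:2]-SEAT
print('rib px',r,'frame pos',P@EX,P@EY)
a,b=load('top0.png')['pixels'],load('t6.png')['pixels']
for n,(x0,y0,x1,y1) in dict(vial=(300,203,320,222),spool=(298,168,322,190),flask=(138,185,172,220),driver=(432,208,498,266)).items():
    d=cv2.absdiff(a,b)[y0:y1,x0:x1].max(2); print(n,'changed px',(d>60).sum(),d.size)
ctrl.close_job()
E
```

```text
rib px ((318.0, 126.5), (27.0, 14.0), 90.0) frame pos -5.158856992677464 11.781353386449045
vial changed px 0 380
spool changed px 0 528
flask changed px 0 1190
driver changed px 0 3828
the job is handed in; nothing more can be done
```

The cover is refitted and the job is handed in, at about 16 s of the 45 s allowed.

**What I did:**
- **Grip:** I gripped the black rib of the aluminium cover and left the pink look-alikes alone.
- **Tilt:** I held the cover at about 26° rather than a steeper angle. Joint 5 was near its range limit, and 23° was the minimum.
- **Hook and push:** I hooked the tongue under the ledge and found the spring bar by touch at −67 mm. I then pushed it in about 8.7 mm at 8 N.
- **Swing and release:** I swung the tail down past the bracket with the bar held in, eased the cover back into the recess and let go.

**Last checks:**
- **Before release:** tilt was 0.0°, the underside was 60.0 mm above the bench, and the tip was at −70 mm, as it must be for a centred cover.
- **After release:** the plate and tongue lie on the predicted corners in the wrist view. The rib is at −5.2 mm along the frame, where −5 mm is expected.
- **Bystanders:** vial, spool, flask and screwdriver show no change in the top view.
- **One check disagreed:** the rib's sideways position came out at 11.8 mm where about 0 is expected. The dark mask probably caught only part of the rib (27 px of about 46), since the plate corners match in the same picture, but I did not re-measure it.

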